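Reset the bench key switch

ROBOT

A 7-joint arm with a two-finger parallel gripper is mounted at the origin on the work surface; the furniture and walls round the work are solid. World frame = base frame: x ahead of the robot, y to its left, z up, the work surface at z = 0. Lengths are in m, angles in degrees, forces in N, time in s.
With the tool pointing down it reaches from about 0.425 to 0.875 m from the base axis. Payload 4.7 kg.
Tool frame: the origin (TCP) lies on the centre line of the jaws, within the pads' length; the fingertips stand 11 mm ahead of it and the grasp point (between the pads) lies 8 mm behind it; z points along the fingers, y is the direction in which the jaws open and shut (so a half turn about z gives the same grasp; the last joint's range is limited). The gripper opens to 87 mm and grips with 3 to 60 N. Pads are 19 mm wide; open, the fingers measure 117 mm over their backs; the gripper's body (75 mm by 190 mm) begins 51 mm behind the grasp point.
Start: joints at [0.808, 18.392, -4.016, 83.108, 1.295, 78.541, -3.26], TCP at [0.65, -0, 0.234] pointing down, gripper open.
Joint ranges: [-163.93, 163.93], [-17.29, 119.83], [-79.2, 71.16], [3.27, 140.29], [-89.18, 269.18], [5.43, 117.66], [-154.24, 154.24]. Speed limits (degrees/s): [147.25, 147.25, 180, 180, 180, 180, 180].

INTERFACE

Orientations are given as [roll, pitch, yaw] about the fixed x, y, z axes, in that order (R = Rz(yaw) Ry(pitch) Rx(roll)).
In Python, from cell import env gives the robot as it stands.
- The arm moves only by the tool servo_tool, never from a script. Its argument "moves" is text: rows parted by semicolons, each of 7 numbers parted by spaces: the shift along the tool's x, y, z as a fraction of full scale, then the turn, a rotation vector about the tool's x, y, z as a fraction of full scale, then the gripper's target within -1 to 1 (shut at 1, half-way at 0, fully open at -1). A call has 1 to 20 rows; each row shifts and turns the pose as measured when the row begins, along the tool's axes as they then stand; what a row does not reach is not made up. Full scale, the value 1, is 1000 mm for a shift and 0.5 rad for a turn. A row lasts 1/12 s, in which the tool goes at most 41.7 mm and 7.16 degrees, less where a joint would pass 70% of its speed; a pose out of reach is approached as far as the arm can. A call with a number of a shift or a turn outside -1 to 1 is refused whole. A call with a gripper value outside its range is refused whole. The fingers move at their own pace and stop on an object; "squeeze" is the grip in N (left out, the last holds). Time passes only in rows, so rows that do not move let the fingers close. It gives the time, the measured TCP pose, the force and the opening at its end, in the units of the state.
- env.get_obs(): the state, without advancing time (a new reading comes with each control period).
- env.read_camera(name): name is "scene" or "side" or "wrist"; returns a dict with "img" (384x512x3 uint8, red, green, blue), "range_z" (384x512 float32, m along the optical axis (not along the pixel's ray), 0 where there is no reading), "mtx" (3x3 intrinsics, pixels), "T" (4x4, takes a point from camera to world coordinates); the wrist camera has in their place "hand_eye" (4x4, takes a point from camera to tool coordinates, whose origin is the TCP and whose axes are the flange's). Camera axes: x right, y up, looking along -z (the intrinsics and any distortion apply to the point x, -y, -z); pixel columns grow to the right and rows downward; lengths in m; the calibration is good to about 2 mm. The wrist camera is an equidistant fisheye: a pixel r from the principal point sees the ray r / f radians off the axis. A picture is of the moment at which its call begins: read the wrist's pose just before it.
- env.sign_off(): hands the job in, once; it reports no verdict.
The state is a dict: "time_s": time; "qpos": joint angles; "joint_velocities": joint speeds; "effort": joint torques, N m; "tool_pos": TCP position; "tool_rot": TCP orientation; "force": force on the tool from outside, world axes, zero at the start; "wrist_torque": the same for the moment, N m; "grip_width": finger opening in m.
Only numpy, scipy, OpenCV 4.12 (cv2) and the standard library are available. Lean on these libraries where they do the work, as an engineer would, in place of code of your own. Each camera call takes 0.05 s, during which the arm holds its last target.

TASK

Take the key out of its stand, push it fully into the keyhole of the grey switch box, and turn it clockwise until you feel it come up firmly against the sprung stop, wherever that is this time, without forcing it beyond. Then turn the key back home, draw it out, and put it back upright and fully seated in its stand; be gentle with the lock and leave the other things on the bench where they are.

Things in the scene. Friction and masses are not known exactly. Their poses are not given: they have to be found in the camera images.
- key: Loose plain steel double-bit key, 70 g, 87 mm long, at first upright in the stand, bow up. Origin at the centre of its lower tip, z up along the stem, a bit toward -x and the same toward +x (a half turn gives the same key). Stem 10 mm diameter, z = 0 to 42 mm, pointed over the first 7 mm. Collar 20 mm diameter, z = 42 to 47 mm, with 6 mm wide pointers reaching 18 mm above the bits.
- key_bow (a point): Where to grip the key: point on its stem axis, 69 mm above the tip, same axes as the key. The bow is a flat block 30 mm along x (in line with the bits), 10 mm thick along y, from 47 to 87 mm above the tip, with a 10 mm window near its top; pinch it across the 10 mm, well tight.
- key_bit (a point): Outer end of one of the key's two bits, 18 mm from the stem axis toward -x; the other is opposite. A bit is a tooth 5 mm thick (along y), 10 to 15 mm above the tip, with a thinner 3 mm step down to 7 mm above the tip.
- lock: Fixed grey key-switch box, 76 x 76 mm on an 84 x 96 mm foot (long along y), top plate of aluminium, 66 mm high. Origin at the centre of its underside, below the keyhole, z up. The key turns clockwise seen from above; at home (key x along lock x) walls stop it turning anticlockwise. When turned the key is captive below the keyway: it comes out only at home.
- keyhole (a point): Centre of the keyhole's mouth on the top plate, axes as the lock's. Straight down: a 12 x 12 mm hole with a notch toward -x and one toward +x for the bits. Keyway 22 mm deep, open chamber below. The key goes in with its x along the lock's x (either way) and is fully in when its collar sits on the plate (key tip 42 mm below the mouth); it turns only within 5 mm of that.
- keyhole_notch (a point): Outer end of one of the keyhole's two notches on the top plate, 21 mm from the keyhole's centre toward the lock's -x; a notch is 8.5 mm wide.
- sprung_stop (a joint): Push on the stop hidden in the lock, rad: 0 at rest, growing as the bits push it clockwise, 1.4 N m per rad. The bits meet it after 0.25 to 1.4 rad of turn, different each time and not visible; before it the key turns almost freely. 0.05 rad (0.07 N m on the key) is firmly against the stop, beyond 0.15 rad (0.21 N m) is forcing it. It springs back.
- stand: Fixed grey plastic key stand, block 72 mm (x) x 48 mm (y) on an 80 x 56 mm foot, 56 mm high. Origin at the centre of its underside, z up. The key stands in the middle of its slot with its x along the stand's x (either way), collar resting on the top (key tip 14 mm above the underside).
- stand_slot (a point): Point on the stand's top face where the key's stem axis belongs, axes as the stand's. The slot, open from the top, spans x = -21.5 to +21.5 mm and y = -6.5 to +6.5 mm about it.
- hose_riser (a point): Obstacle, fixed: middle of the black fume hose where it climbs the wall, 90 mm thick, upright at this x and y from 0.2 m to 0.95 m above the bench. From its foot the hose runs toward the robot and to the left (+y), under 0.26 m high beyond x = 0.57 m and under 0.17 m nearer the robot, to a hood at about x = 0.1, y = 0.3 m. Cross to the right close to the robot and above that.
- tip_cleaner: Bystander: round black tip cleaner cup, 64 mm wide, 37 mm high, origin at the centre of its underside.
- solder_spool: Bystander: solder spool, 74 x 62 x 76 mm, standing, origin at the centre of its underside.
- tweezers: Bystander: steel tweezers lying flat, 121 x 14 x 9 mm, long along x, origin at the centre of their underside.
- marker: Bystander: marker pen lying, 126 x 11 x 13 mm, long along x, origin at the centre of its underside.
- standoff: Bystander: small pale hexagonal spacer on end, 10 x 11 x 22 mm, origin at the centre of its underside.
Mind the look-alikes: they are no part of the job. There is more than one size of the key; the job needs the smaller.

How it is judged:
By the outcome, as a careful person would: the job done as asked, in the order asked, and still so for the second after the job is handed in, with the robot touching nothing.
It also fails if it takes over 72 s, if anything falls off the work surface, if the arm or the gripper's body presses on something with over 40 N, if the wrist force passes 120 N, or if a joint passes its speed limit or range.

## Working session

There is one attempt and no reset: what is moved stays moved. The work goes in short steps, Python scripts to look and compute and a tool call to move; the robot and the scene stay as the last step left them, time stands still between calls to the robot, and variables do not carry over. Pictures are saved under pics/ and viewed, and the job is handed in when it is done.

Besides the shell and the picture viewer there is one more tool, called after "Call:" by a JSON object that holds its "fn" and its "kwargs", one argument or row to a line. servo_tool: Moves the arm, as the interface text tells. Its arguments: {"type":"object","properties":{"moves":{"type":"string"},"squeeze":{"type":"number"}},"required":["moves"]}

```bash
mkdir -p pics; ls; python3 - <<'E'
from cell import env
import cv2
o=env.get_obs(); print(o)
for n in ["scene","side","wrist"]:
    c=env.read_camera(n); cv2.imwrite(f"pics/{n}0.png",c["img"][:,:,::-1]); print(n,c["mtx"],c.get("T",c.get("hand_eye")),[k for k in c])
    import numpy as np; np.savez(f"{n}0.npz",**{k:v for k,v in c.items() if isinstance(v,np.ndarray)})
print(env.get_obs()["time_s"])
E
```

```text
pics
{'time_s': 0.0, 'qpos': array([ 0.80577207, 18.43834103, -4.01685123, 83.17593594,  1.2945747 ,
       78.54149438, -3.2595526 ]), 'joint_velocities': array([-0.16583727, -0.0015008 , -0.13162661,  0.02886484, -0.02453339,
       -0.03534207, -0.0472072 ]), 'effort': array([-2.58547143e-04, -4.91284704e+01, -4.03903294e-01, -3.12526345e+01,
       -6.40594075e-02,  4.37659642e-02,  1.61017233e-04]), 'tool_pos': array([ 6.49453435e-01, -9.83580961e-06,  2.32460770e-01]), 'tool_rot': array([-1.79889457e+02,  5.03354929e-03,  9.00056202e+01]), 'force': array([0.06105793, 0.19221771, 0.2489109 ]), 'wrist_torque': array([ 0.02623846,  0.02264285, -0.01429589]), 'grip_width': 0.0866846281149387}
scene [[428.14472544   0.         255.71950415]
 [  0.         428.14472544 196.14483841]
 [  0.           0.           1.        ]] [[ 0.42374464  0.41473001 -0.80525741 -0.44895316]
 [-0.90575131  0.18673128 -0.38045498 -0.60549664]
 [-0.00741936  0.89057872  0.45476863  0.80200031]
 [ 0.          0.          0.          1.        ]] ['img', 'range_z', 'mtx', 'T']
side [[363.66573971   0.         256.42167194]
 [  0.         363.66573971 191.9256232 ]
 [  0.           0.           1.        ]] [[ 0.94972908  0.13769327 -0.28116762  0.30711618]
 [-0.31304885  0.42881192 -0.84742006 -0.90132118]
 [ 0.00388399  0.89283868  0.45035987  0.65633835]
 [ 0.          0.          0.          1.        ]] ['img', 'range_z', 'mtx', 'T']
wrist [[297.31863964   0.         253.04328213]
 [  0.         297.31863964 190.54921877]
 [  0.           0.           1.        ]] [[ 7.97307004e-04  9.66385533e-01  2.57096026e-01  7.00602198e-02]
 [ 9.99999639e-01 -8.46048540e-04  7.89679756e-05 -4.13020718e-04]
 [ 2.93829226e-04  2.57095870e-01 -9.66385858e-01 -1.52327237e-01]
 [ 0.00000000e+00  0.00000000e+00  0.00000000e+00  1.00000000e+00]] ['img', 'range_z', 'mtx', 'hand_eye']
0.15
```

View pics/scene0.png

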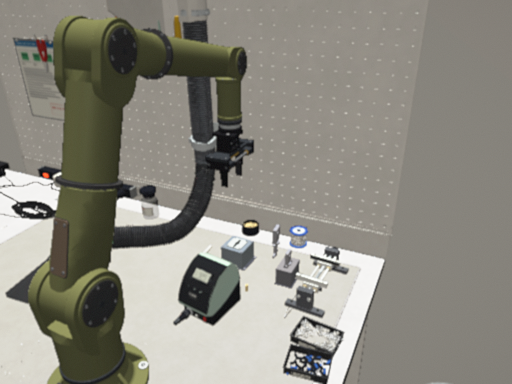

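View pics/side0.png

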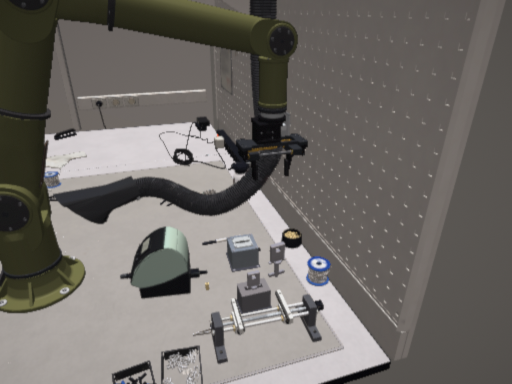

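View pics/wrist0.png

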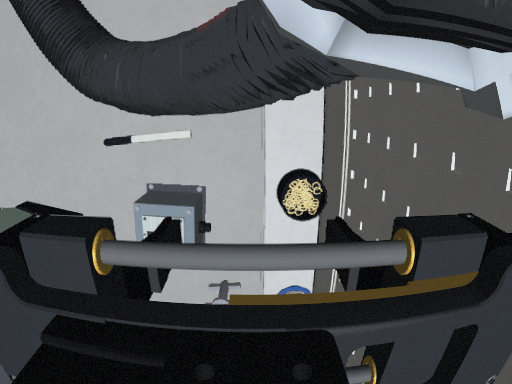

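```bash
cat > h.py <<'E'
import numpy as np,cv2
from scipy.spatial.transform import Rotation as R
def load(n): return dict(np.load(n+".npz"))
def p3(c,u,v,d=None,z=None):
    M=c["mtx"]; x=(u-M[0,2])/M[0,0]; y=(v-M[1,2])/M[1,1]
    ray=np.array([x,-y,-1.]); T=c["T"]
    if z is not None:
        r=T[:3,:3]@ray; s=(z-T[2,3])/r[2]; return T[:3,3]+s*r
    if d is None: d=c["range_z"][int(round(v)),int(round(u))]
    return T[:3,:3]@(ray*d)+T[:3,3]
def proj(c,P):
    T=c["T"]; q=T[:3,:3].T@(np.array(P)-T[:3,3]); M=c["mtx"]
    return M[0,0]*q[0]/-q[2]+M[0,2], M[1,1]*-q[1]/-q[2]+M[1,2]
def wproj(c,Tt,P):
    T=Tt@c["hand_eye"]; q=T[:3,:3].T@(np.array(P)-T[:3,3]); v=np.array([q[0],-q[1],-q[2]])
    th=np.arctan2(np.hypot(v[0],v[1]),v[2]); ph=np.arctan2(v[1],v[0]); M=c["mtx"]
    return M[0,2]+M[0,0]*th*np.cos(ph), M[1,2]+M[0,0]*th*np.sin(ph)
def wray(c,Tt,u,v,z):
    M=c["mtx"]; a=(u-M[0,2])/M[0,0]; b=(v-M[1,2])/M[1,1]; th=np.hypot(a,b)
    k=np.sin(th)/th if th>0 else 1; d=np.array([a*k,-b*k,-np.cos(th)])
    T=Tt@c["hand_eye"]; r=T[:3,:3]@d; s=(z-T[2,3])/r[2]; return T[:3,3]+s*r
def tool(o):
    T=np.eye(4); T[:3,:3]=R.from_euler('xyz',o["tool_rot"],degrees=True).as_matrix(); T[:3,3]=o["tool_pos"]; return T
def crop(c,u0,v0,w,h,k,name):
    im=c["img"][v0:v0+h,u0:u0+w,::-1]; cv2.imwrite(name,cv2.resize(im,None,fx=k,fy=k,interpolation=cv2.INTER_CUBIC))
E
python3 - <<'E'
from h import *
s=load("side0"); crop(s,190,210,160,120,5,"pics/c1.png")
c=load("scene0"); crop(c,210,200,150,110,5,"pics/c2.png")
E
```

```text
(no output)
```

View pics/c1.png

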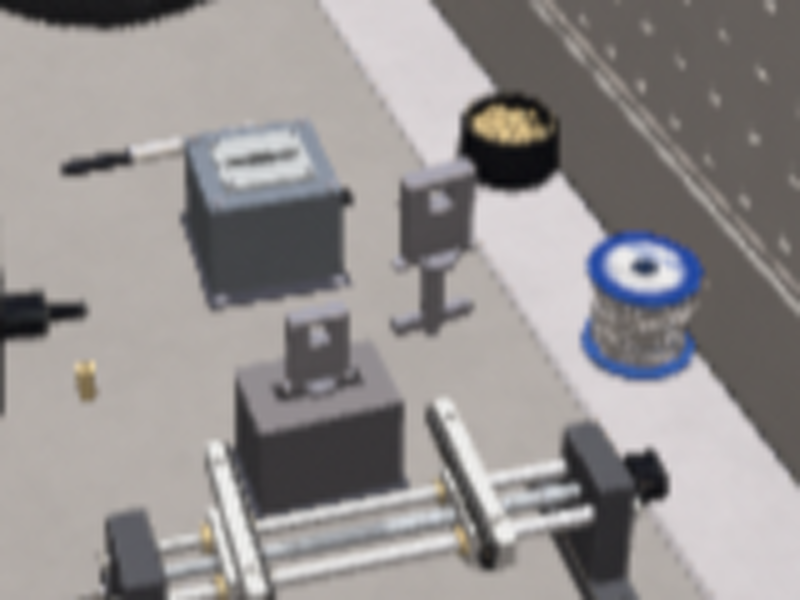

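View pics/c2.png

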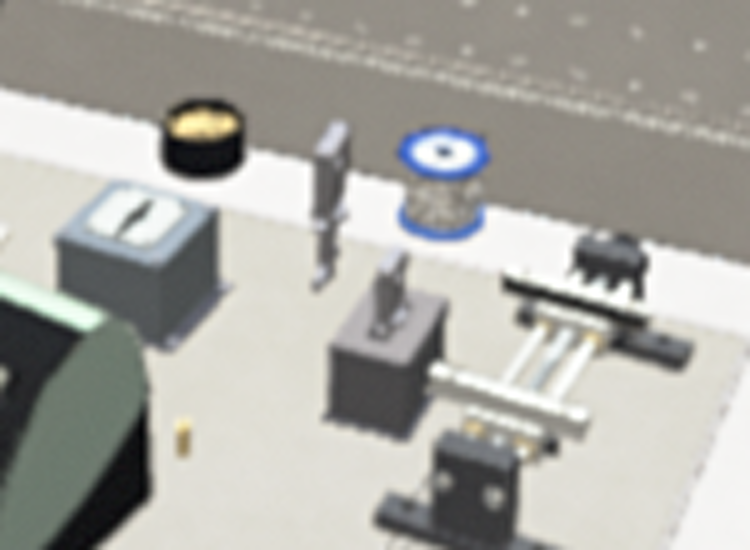

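```bash
cat > m.py <<'E'
from h import *
for n in ["side0","scene0"]:
    c=load(n); H,W=c["range_z"].shape
    u,v=np.meshgrid(np.arange(W),np.arange(H)); d=c["range_z"]; M=c["mtx"]
    P=np.stack([(u-M[0,2])/M[0,0]*d,-(v-M[1,2])/M[1,1]*d,-d],-1)@c["T"][:3,:3].T+c["T"][:3,3]
    np.save(n+"_P.npy",P)
    for name,box,z in ([("lock",(220,230,265,275),.066),("stand",(230,262,275,312),.056),("key",(240,262,270,292),None),("big",(265,240,290,280),None)] if n=="side0" else [("lock",(218,230,257,272),.066),("stand",(272,250,302,290),.056),("key",(280,248,296,270),None),("big",(268,222,284,260),None)]):
        q=P[box[1]:box[3],box[0]:box[2]].reshape(-1,3)
        if z: s=q[abs(q[:,2]-z)<.006]
        else: s=q[(q[:,2]>.066)&(q[:,2]<.2)&(q[:,0]<.95)]
        if len(s)<4: print(n,name,len(s));continue
        r=cv2.minAreaRect((s[:,:2]*1000).astype(np.float32))
        print(n,name,len(s),s.mean(0).round(4),s[:,2].max().round(3),np.round(r[0]),np.round(r[1]),round(r[2],1))
E
python3 m.py
```

```text
side0 lock 431 [ 0.5383 -0.0754  0.064 ] 0.068 [540. -71.] [83. 77.] 87.1
side0 stand 431 [ 0.5163 -0.2646  0.0556] 0.062 [ 522. -248.] [176.  91.] 69.3
side0 key 173 [ 0.5144 -0.2534  0.0861] 0.102 [ 515. -253.] [29. 11.] 2.9
side0 big 246 [ 0.6029 -0.1811  0.0933] 0.115 [ 605. -179.] [40. 15.] 0.0
scene0 lock 292 [ 0.5376 -0.0724  0.063 ] 0.068 [540. -72.] [79. 77.] 86.0
scene0 stand 219 [ 0.5109 -0.2521  0.0543] 0.061 [ 516. -250.] [80. 50.] 1.5
scene0 key 76 [ 0.5126 -0.2515  0.0871] 0.101 [ 516. -251.] [10. 32.] 88.0
scene0 big 117 [ 0.598  -0.1773  0.0938] 0.114 [ 605. -175.] [42. 14.] 6.0
```

```bash
python3 - <<'E'
from h import *
P=np.concatenate([np.load(n+"_P.npy").reshape(-1,3) for n in ["side0","scene0"]])
for x in np.arange(.25,.7,.05):
    print(round(x,2),[ (lambda q: round(float(np.percentile(q[:,2],99)),2) if len(q) else None)(P[(abs(P[:,0]-x)<.025)&(abs(P[:,1]-y)<.025)&(P[:,2]<.5)]) for y in np.arange(-.4,.1,.05)])
w=load("wrist0"); T=np.array([[0,1,0,.6495],[1,0,0,0],[0,0,-1,.2325],[0,0,0,1.]])
for P in [(.65,0,.23),(.65,0,.0),(.54,-.072,.066),(.515,-.252,.1)]: print(wproj(w,T,P))
E
```

```text
0.25 [0.02, 0.02, 0.0, 0.0, 0.0, 0.13, 0.13, 0.11, 0.0, 0.0]
0.3 [0.03, 0.03, 0.0, 0.0, 0.0, 0.15, 0.15, 0.15, 0.0, 0.0]
0.35 [0.03, 0.03, 0.01, 0.0, 0.0, 0.15, 0.15, 0.15, 0.0, 0.0]
0.4 [0.02, 0.08, 0.07, 0.0, 0.0, 0.09, 0.12, 0.12, 0.0, 0.0]
0.45 [0.08, 0.08, 0.08, 0.0, 0.0, 0.0, 0.01, 0.0, 0.01, 0.01]
0.5 [0.0, 0.06, 0.05, 0.1, 0.01, 0.0, 0.07, 0.07, 0.0, 0.01]
0.55 [0.08, 0.08, 0.08, 0.1, 0.05, 0.0, 0.07, 0.33, 0.33, 0.33]
0.6 [0.05, 0.08, 0.02, 0.0, 0.11, 0.11, 0.06, 0.49, 0.5, 0.39]
0.65 [0.0, 0.07, 0.0, 0.0, 0.02, 0.04, 0.0, 0.5, 0.49, 0.5]
(np.float64(254.62967858781033), np.float64(239.58383271310282))
(np.float64(253.78155049087707), np.float64(166.78459344721315))
(np.float64(162.59442247508923), np.float64(236.3292581784861))
(np.float64(157.8089752558347), np.float64(359.293223791572))
```

Call:
{"fn": "servo_tool", "kwargs": {
  "moves": "-0.027 -0.03 0 0 0 0 -1;-0.027 -0.03 0 0 0 0 -1;-0.027 -0.03 0 0 0 0 -1;-0.027 -0.03 0 0 0 0 -1;-0.027 -0.03 0 0 0 0 -1;-0.027 -0.03 0 0 0 0 -1"
}}

```text
time_s: 0.65
tool_pos: [0.468, -0.1574, 0.2262]
tool_rot: [-179.6, -0.4, 91.0]
force: [0.0, -0.8, 0.7]
grip_width: 0.087
```

Call:
{"fn": "servo_tool", "kwargs": {
  "moves": "0 0 0 0 0 -0.25 -1;0 0 0 0 0 -0.25 -1;0 0 0 0 0 -0.25 -1;0 0 0 0 0 -0.25 -1;0 0 0 0 0 -0.25 -1;0 0 0 0 0 -0.25 -1;0 0 0 0 0 -0.25 -1;0 0 0 0 0 -0.25 -1;0 0 0 0 0 -0.25 -1;0 0 0 0 0 -0.25 -1;0 0 0 0 0 -0.25 -1;0 0 0 0 0 -0.25 -1"
}}

```text
time_s: 1.65
tool_pos: [0.4558, -0.1682, 0.2242]
tool_rot: [179.7, -0.7, 176.8]
force: [-0.1, 1.1, 0.4]
grip_width: 0.0871
```

Call:
{"fn": "servo_tool", "kwargs": {
  "moves": "-0.021 -0.028 -0.01 0 0 -0.05 -1;-0.021 -0.028 -0.01 0 0 -0.05 -1;-0.021 -0.028 -0.01 0 0 0 -1;0 0 0 0 0 0 -1"
}}

```text
time_s: 1.98
tool_pos: [0.516, -0.2537, 0.25]
tool_rot: [179.5, -1.1, -179.5]
force: [-0.6, 0.0, 0.6]
grip_width: 0.0868
```

```bash
cat > snap.py <<'E'
import sys
from cell import env
from h import *
n=sys.argv[1]; o=env.get_obs(); c=env.read_camera("wrist")
np.savez(n+".npz",Tt=tool(o),**{k:v for k,v in c.items() if isinstance(v,np.ndarray)})
cv2.imwrite(f"pics/{n}.png",cv2.resize(c["img"][:,:,::-1],(768,576),interpolation=cv2.INTER_CUBIC))
print(o["time_s"],o["tool_pos"].round(4),o["tool_rot"].round(2),o["qpos"].round(1),o["force"].round(2),o["wrist_torque"].round(3),o["grip_width"])
for P in [(.54,-.072,.066),(.515,-.252,.1),(.515,-.252,.056)]: print(np.round(wproj(c,tool(o),P),1))
E
python3 snap.py w1
```

```text
1.9833 [ 0.516  -0.2537  0.25  ] [ 179.54   -1.1  -179.55] [ 17.    9.6   7.3  92.1  -1.2  79.6 115. ] [-0.55  0.01  0.6 ] [0.052 0.008 0.023] 0.08682969577756144
[393.7 198.1]
[253.5 183.2]
[253.1 175.3]
```

View pics/w1.png

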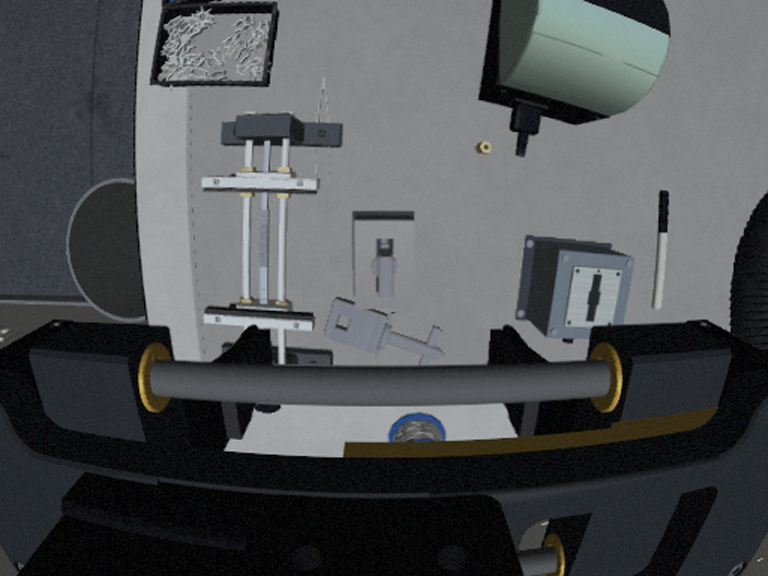

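```bash
python3 - <<'E'
from cell import env
from h import *
c=env.read_camera("side"); np.savez("side1.npz",**{k:v for k,v in c.items() if isinstance(v,np.ndarray)})
crop(c,190,210,160,120,5,"pics/c3.png")
w=load("w1"); crop(w,190,110,240,150,3,"pics/c4.png")
E
```

```text
(no output)
```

View pics/c3.png

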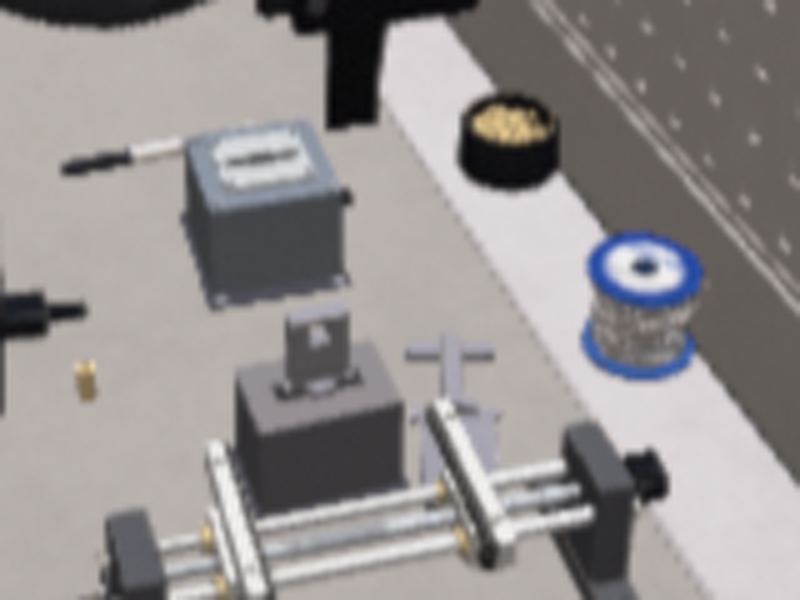

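View pics/c4.png

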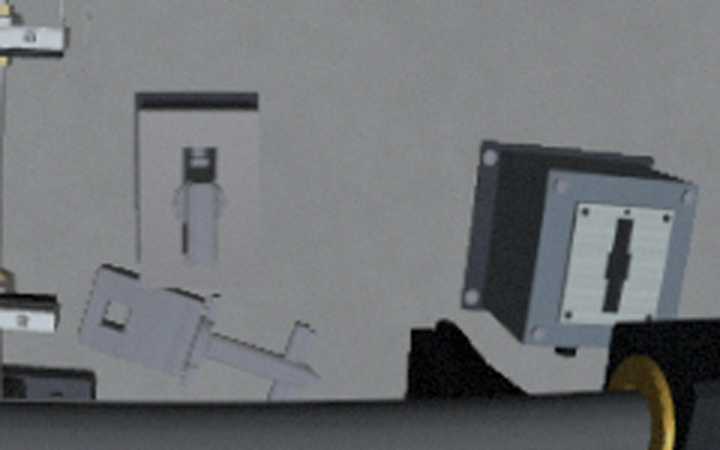

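```bash
python3 - <<'E'
from h import *
w=load("w1"); Tt=w["Tt"]
k=6;u0,v0,W,H=225,125,60,85
im=cv2.resize(w["img"][v0:v0+H,u0:u0+W,::-1],None,fx=k,fy=k,interpolation=cv2.INTER_CUBIC)
def draw(im,c,Tt,ox,oy,yaw,z,hx,hy,col):
    a=np.radians(yaw); pts=[]
    for sx,sy in [(-1,-1),(1,-1),(1,1),(-1,1)]:
        x=ox+np.cos(a)*sx*hx-np.sin(a)*sy*hy; y=oy+np.sin(a)*sx*hx+np.cos(a)*sy*hy
        p=wproj(c,Tt,(x,y,z)); pts.append([(p[0]+.5-u0)*k,(p[1]+.5-v0)*k])
    cv2.polylines(im,[np.array(pts).astype(int)],True,col,1)
draw(im,w,Tt,.515,-.252,2.5,.101,.015,.005,(0,0,255))
draw(im,w,Tt,.515,-.252,2.5,.056,.036,.024,(0,255,0))
draw(im,w,Tt,.515,-.252,2.5,.056,.0215,.0065,(255,0,0))
cv2.imwrite("pics/c5.png",im)
k=6;u0,v0,W,H=340,150,90,85
im=cv2.resize(w["img"][v0:v0+H,u0:u0+W,::-1],None,fx=k,fy=k,interpolation=cv2.INTER_CUBIC)
draw(im,w,Tt,.54,-.072,-3,.066,.038,.038,(0,0,255))
draw(im,w,Tt,.54,-.072,-3,.066,.021,.00425,(0,255,0))
cv2.imwrite("pics/c6.png",im)
E
```

```text
(no output)
```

View pics/c5.png

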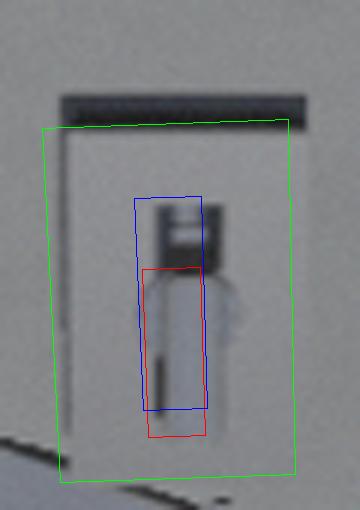

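View pics/c6.png

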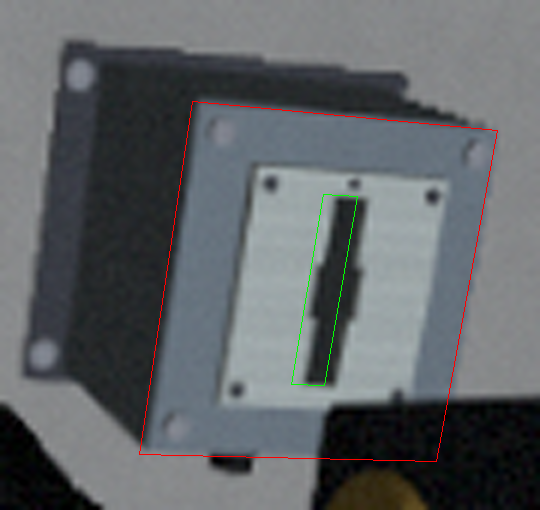

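```bash
cat > go.py <<'E'
import sys
from cell import env
from h import *
x,y,z,yaw=map(float,sys.argv[1:5])
o=env.get_obs(); T=tool(o); G=R.from_euler('xyz',[180,0,yaw],degrees=True)
Rt=R.from_matrix(T[:3,:3])
print("now",o["tool_pos"].round(4),o["tool_rot"].round(2),"t",o["time_s"],"F",o["force"].round(1),"tq",o["wrist_torque"].round(3),"w",round(o["grip_width"],4),"q7",o["qpos"][6].round(1))
print("shift",(Rt.inv().apply(np.array([x,y,z])-T[:3,3])).round(4),"rot",((Rt.inv()*G).as_rotvec()/.5).round(3))
E
python3 go.py .516 -.249 .15 180
```

```text
now [ 0.5139 -0.2489  0.2488] [ 179.27   -1.3  -179.39] t 2.0833 F [-0.   0.2  1.1] tq [ 0.17  -0.124 -0.004] w 0.0872 q7 114.9
shift [-0.0044 -0.0014  0.0988] rot [ 0.025 -0.046  0.021]
```

Call:
{"fn": "servo_tool", "kwargs": {
  "moves": "-0.001 0 0.033 0.01 -0.02 0.01 -1;-0.001 0 0.033 0.01 -0.02 0.01 -1;-0.001 0 0.02 0 0 0 -1;0 0 0 0 0 0 -1;0 0 0 0 0 0 -1"
}}

```text
time_s: 2.5
tool_pos: [0.5144, -0.243, 0.1604]
tool_rot: [179.7, -0.1, -179.8]
force: [0.7, -0.0, 1.0]
grip_width: 0.0871
```

```bash
python3 go.py .516 -.249 .15 180; python3 snap.py w2;python3 go.py .516 -.249 .15 180
python3 - <<'E'
from h import *
w=load("w2");crop(w,210,120,100,110,5,"pics/c7.png")
E
```

```text
now [ 0.5144 -0.243   0.1604] [ 1.7972e+02 -6.0000e-02 -1.7980e+02] t 2.5 F [ 0.7 -0.   1. ] tq [ 0.115 -0.048  0.006] w 0.0871 q7 114.2
shift [-0.0016 -0.0061  0.0104] rot [ 0.01  -0.002  0.007]
2.5 [ 0.5144 -0.243   0.1604] [ 1.7972e+02 -6.0000e-02 -1.7980e+02] [ 16.8  11.3   6.7 100.5  -1.7  68.4 114.2] [ 0.68 -0.03  0.99] [ 0.115 -0.048  0.006] 0.08706901817311238
[422.8 220.6]
[240.7 209.3]
[242.4 193.8]
now [ 0.5143 -0.2428  0.1605] [ 1.7970e+02 -8.0000e-02 -1.7979e+02] t 2.55 F [-0.6 -0.  -1.3] tq [ 0.112  0.038 -0.022] w 0.0871 q7 114.2
shift [-0.0017 -0.0063  0.0104] rot [ 0.01  -0.003  0.007]
```

View pics/c7.png

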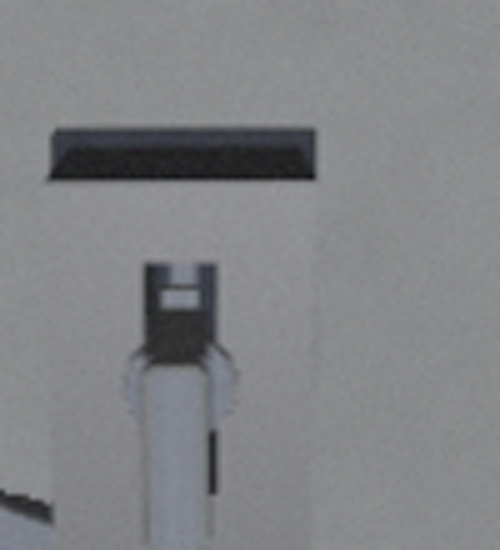

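```bash
python3 - <<'E'
from h import *
w=load("w2");T=w["Tt"]
f=lambda x,y,z:print((x,y),wray(w,T,210+(x+.5)/5-.5,120+(y+.5)/5-.5,z).round(4))
for x,y,z in [(145,367,.101),(208,367,.101),(147,535,.101),(211,535,.101),(145,264,.056),(217,264,.056),(50,181,.056),(317,181,.056),(53,400,.056),(315,400,.056)]: f(x,y,z)
E
```

```text
(145, 367) [ 0.5019 -0.2534  0.101 ]
(208, 367) [ 0.5019 -0.2441  0.101 ]
(147, 535) [ 0.5286 -0.2534  0.101 ]
(211, 535) [ 0.5286 -0.2436  0.101 ]
(145, 264) [ 0.4955 -0.2552  0.056 ]
(217, 264) [ 0.4954 -0.2426  0.056 ]
(50, 181) [ 0.4806 -0.2718  0.056 ]
(317, 181) [ 0.4805 -0.2252  0.056 ]
(53, 400) [ 0.5205 -0.2721  0.056 ]
(315, 400) [ 0.5204 -0.2248  0.056 ]
```

Call:
{"fn": "servo_tool", "kwargs": {
  "moves": "-0.0014 -0.003 0.015 0.005 0 0.0035 -1;-0.0014 -0.003 0.015 0.005 0 0.0035 -1;0 0 0 0 0 0 -1;0 0 0 0 0 0 -1"
}}

```text
time_s: 2.88
tool_pos: [0.5204, -0.2483, 0.1371]
tool_rot: [-179.8, 0.5, -179.9]
force: [0.9, -0.0, 0.2]
grip_width: 0.0871
```

```bash
python3 go.py .517 -.2486 .0765 180
```

```text
now [ 0.5204 -0.2483  0.1371] [-179.85    0.46 -179.87] t 2.8833 F [ 0.9 -0.   0.2] tq [ 0.119 -0.076 -0.015] w 0.0871 q7 114.4
shift [ 0.0039 -0.0002  0.0606] rot [-0.005  0.016  0.005]
```

Call:
{"fn": "servo_tool", "kwargs": {
  "moves": "0.003 0 0.015 -0.003 0.01 0 -1;0 0 0.015 0 0 0 -1;0 0 0.01 0 0 0 -1;0 0 0 0 0 0 -1;0 0 0 0 0 0 -1"
}}

```text
time_s: 3.3
tool_pos: [0.5202, -0.2488, 0.1001]
tool_rot: [-179.8, 0.6, -179.8]
force: [0.5, -0.3, 0.5]
grip_width: 0.0869
```

```bash
python3 go.py .517 -.2486 .0765 180
```

```text
now [ 0.5202 -0.2488  0.1001] [-179.8     0.6  -179.82] t 3.3 F [ 0.5 -0.3  0.5] tq [ 0.105 -0.025 -0.01 ] w 0.0869 q7 114.7
shift [0.0035 0.0003 0.0235] rot [-0.007  0.021  0.006]
```

Call:
{"fn": "servo_tool", "kwargs": {
  "moves": "0.003 0 0.008 -0.005 0.015 0 -1;0.002 0 0.008 0 0.01 0 -1;0.001 0 0.007 0 0 0 -1;0 0 0 0 0 0 -1;0 0 0 0 0 0 -1"
}}

```text
time_s: 3.72
tool_pos: [0.5143, -0.2492, 0.076]
tool_rot: [-179.9, -0.1, -179.8]
force: [-0.9, -0.4, 0.2]
grip_width: 0.0873
```

```bash
python3 go.py .517 -.2486 .0765 180; python3 snap.py w3
```

```text
now [ 0.5143 -0.2492  0.076 ] [-1.7992e+02 -1.1000e-01 -1.7983e+02] t 3.7167 F [-0.9 -0.4  0.2] tq [ 0.147 -0.066  0.049] w 0.0873 q7 115.0
shift [-0.0027  0.0006 -0.0005] rot [-0.003 -0.004  0.006]
3.7167 [ 0.5143 -0.2492  0.076 ] [-1.7992e+02 -1.1000e-01 -1.7983e+02] [ 17.3  16.3   6.7 104.9  -2.1  59.  115. ] [-0.94 -0.41  0.25] [ 0.147 -0.066  0.049] 0.08732580685598197
[479.5 257.1]
[247.4 264. ]
[248.7 230. ]
```

View pics/w3.png

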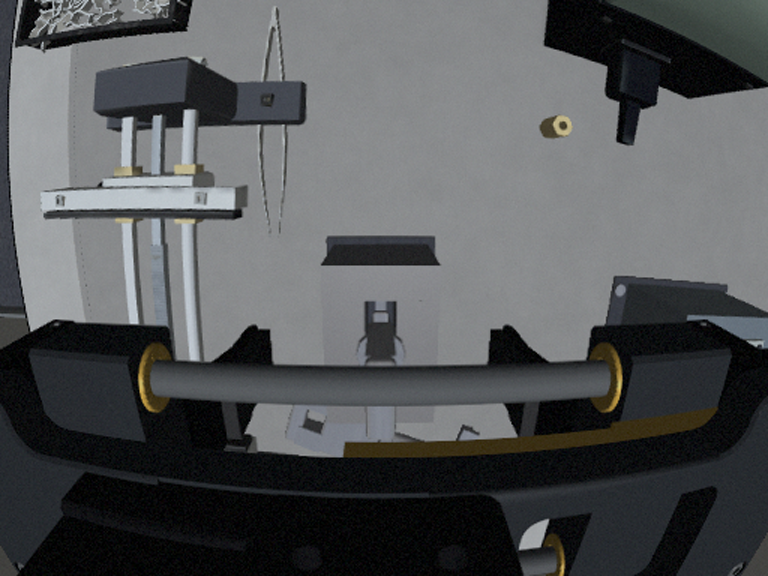

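Call:
{"fn": "servo_tool", "kwargs": {
  "moves": "-0.0027 0.0005 0 0 0 0 -1;0 0 0 0 0 0 -1;0 0 0 0 0 0 -1"
}}

```text
time_s: 4.02
tool_pos: [0.5176, -0.2488, 0.0765]
tool_rot: [-179.9, -0.1, -179.8]
force: [0.6, -0.0, -0.6]
grip_width: 0.0872
```

```bash
python3 go.py .517 -.2486 .0765 180
```

```text
now [ 0.5176 -0.2488  0.0765] [-1.7991e+02 -7.0000e-02 -1.7983e+02] t 4.0167 F [ 0.6 -0.  -0.6] tq [ 0.082 -0.05   0.008] w 0.0872 q7 114.8
shift [ 0.0005  0.0002 -0.    ] rot [-0.003 -0.002  0.006]
```

Good. Close gently first, then tight.

Call:
{"fn": "servo_tool", "kwargs": {
  "moves": "0 0 0 0 0 0 1;0 0 0 0 0 0 1;0 0 0 0 0 0 1;0 0 0 0 0 0 1;0 0 0 0 0 0 1;0 0 0 0 0 0 1;0 0 0 0 0 0 1;0 0 0 0 0 0 1;0 0 0 0 0 0 1;0 0 0 0 0 0 1",
  "squeeze": 10
}}

```text
time_s: 4.85
tool_pos: [0.5182, -0.249, 0.0775]
tool_rot: [-179.9, 0.0, -179.8]
force: [0.8, -0.3, -0.5]
grip_width: 0.0286
```

```bash
python3 go.py .517 -.2486 .0765 180
```

```text
now [ 0.5182 -0.249   0.0775] [-1.7987e+02  2.0000e-02 -1.7982e+02] t 4.85 F [ 0.8 -0.3 -0.5] tq [ 0.173 -0.01   0.022] w 0.0286 q7 114.8
shift [0.0012 0.0004 0.001 ] rot [-0.004  0.001  0.006]
```

Call:
{"fn": "servo_tool", "kwargs": {
  "moves": "0.0012 0.0004 0.001 0 0 0 1;0 0 0 0 0 0 1;0 0 0 0 0 0 1;0 0 0 0 0 0 1;0 0 0 0 0 0 1;0 0 0 0 0 0 1",
  "squeeze": 10
}}

```text
time_s: 5.35
tool_pos: [0.517, -0.2486, 0.0764]
tool_rot: [-179.9, 0.0, -179.8]
force: [-0.2, -0.8, -0.1]
grip_width: 0.0098
```

Call:
{"fn": "servo_tool", "kwargs": {
  "moves": "0 0 0 0 0 0 1;0 0 0 0 0 0 1;0 0 0 0 0 0 1",
  "squeeze": 55
}}

```text
time_s: 5.6
tool_pos: [0.5169, -0.2486, 0.0764]
tool_rot: [-179.9, 0.0, -179.8]
force: [0.3, 0.2, 0.3]
grip_width: 0.01
```

```bash
python3 go.py .517 -.2486 .0765 180; python3 snap.py w4; python3 - <<'E'
from h import *
w=load("w4");crop(w,200,130,110,120,5,"pics/c8.png")
E
```

```text
now [ 0.5169 -0.2486  0.0764] [-1.7987e+02  3.0000e-02 -1.7982e+02] t 5.6 F [0.3 0.2 0.3] tq [ 0.127 -0.086  0.027] w 0.01 q7 114.8
shift [-0.0001 -0.     -0.0001] rot [-0.005  0.001  0.006]
5.6 [ 0.5169 -0.2486  0.0764] [-1.7987e+02  3.0000e-02 -1.7982e+02] [ 17.2  16.4   6.6 104.7  -2.1  58.9 114.8] [0.28 0.22 0.3 ] [ 0.127 -0.086  0.027] 0.009969657809530139
[479.6 254. ]
[246.  258.9]
[247.7 225.7]
```

View pics/c8.png

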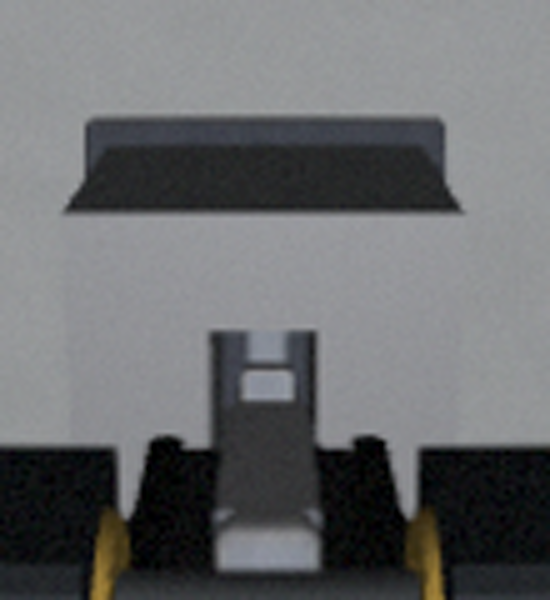

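Call:
{"fn": "servo_tool", "kwargs": {
  "moves": "0 0 -0.01 0 0 0 1;0 0 -0.015 0 0 0 1;0 0 -0.015 0 0 0 1;0 0 -0.02 0 0 0 1;0 0 -0.02 0 0 0 1;0 0 -0.02 0 0 0 1;0 0 0 0 0 0 1;0 0 0 0 0 0 1"
}}

```text
time_s: 6.32
tool_pos: [0.5149, -0.248, 0.1824]
tool_rot: [-179.9, -0.2, -179.8]
force: [-0.6, 0.1, -1.9]
grip_width: 0.0096
```

```bash
python3 go.py .54 -.12 .18 176.5
```

```text
now [ 0.5149 -0.248   0.1824] [-179.93   -0.21 -179.84] t 6.3167 F [-0.6  0.1 -1.9] tq [ 0.114 -0.034  0.024] w 0.0096 q7 114.2
shift [-0.0254  0.1279  0.0022] rot [-0.003 -0.007  0.128]
```

Call:
{"fn": "servo_tool", "kwargs": {
  "moves": "-0.005 0.036 0 0 0 0.03 1;-0.005 0.036 0 0 0 0.03 1;-0.005 0.036 0 0 0 0.03 1;-0.005 0.036 0 0 0 0.03 1;-0.005 0.034 0 0 0 0 1;0 0 0 0 0 0 1;0 0 0 0 0 0 1;0 0 0 0 0 0 1"
}}

```text
time_s: 6.98
tool_pos: [0.5419, -0.0651, 0.1751]
tool_rot: [-179.9, -0.7, 176.3]
force: [0.2, 0.2, 0.3]
grip_width: 0.0096
```

```bash
python3 go.py .54 -.0703 .165 176.5; python3 snap.py w5; python3 go.py .54 -.0703 .165 176.5
```

```text
now [ 0.5419 -0.0651  0.1751] [-179.86   -0.69  176.26] t 6.9833 F [0.2 0.2 0.3] tq [ 0.084 -0.001  0.014] w 0.0096 q7 90.1
shift [ 0.0014 -0.0053  0.0101] rot [-0.005 -0.024 -0.008]
6.9833 [ 0.5419 -0.0651  0.1751] [-179.86   -0.69  176.26] [  4.6   8.5  -0.7 102.    0.3  70.2  90.1] [0.18 0.18 0.29] [ 0.084 -0.001  0.014] 0.009562536064013227
[245.6 191.5]
[ 52.3 186.5]
[ 76.1 176.8]
now [ 0.5417 -0.0661  0.175 ] [-179.83   -0.71  176.19] t 7.0333 F [ 0.1  0.5 -0.8] tq [ 0.103 -0.036 -0.012] w 0.0094 q7 90.1
shift [ 0.0013 -0.0043  0.01  ] rot [-0.006 -0.025 -0.011]
```

View pics/w5.png

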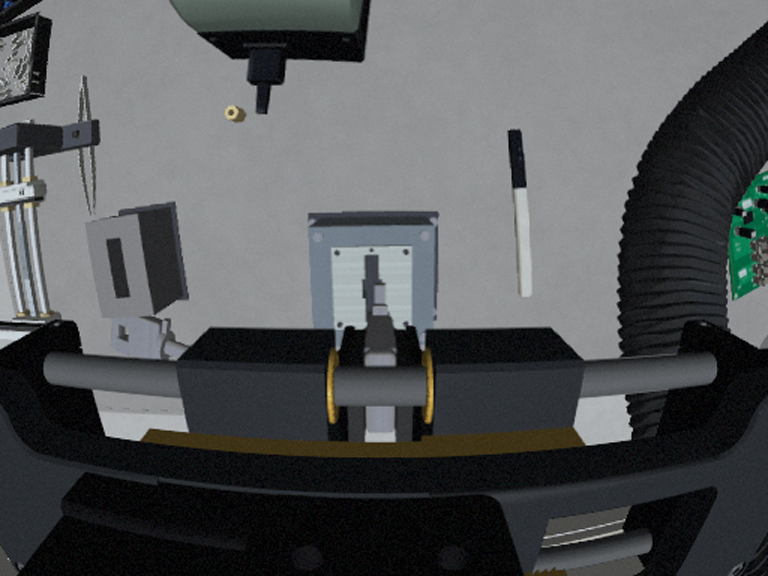

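Call:
{"fn": "servo_tool", "kwargs": {
  "moves": "0.0013 -0.0043 0.003 -0.005 -0.02 -0.01 1;0 0 0 0 0 0 1;0 0 0 0 0 0 1;0 0 0 0 0 0 1"
}}

```text
time_s: 7.37
tool_pos: [0.5384, -0.076, 0.1704]
tool_rot: [-179.9, -0.2, 176.1]
force: [0.6, -0.1, -1.1]
grip_width: 0.0098
```

```bash
python3 go.py .54 -.0703 .165 176.5; python3 snap.py w6; python3 go.py .54 -.0703 .165 176.5;  python3 - <<'E'
from h import *
w=load("w6");crop(w,195,135,110,105,5,"pics/c9.png")
E
```

```text
now [ 0.5384 -0.076   0.1704] [-179.89   -0.21  176.07] t 7.3667 F [ 0.6 -0.1 -1.1] tq [ 0.072 -0.051  0.028] w 0.0098 q7 91.2
shift [-0.0013  0.0059  0.0054] rot [-0.004 -0.007 -0.015]
7.3667 [ 0.5384 -0.076   0.1704] [-179.89   -0.21  176.07] [ 5.30e+00  8.10e+00 -2.00e-01  1.03e+02  1.00e-01  6.91e+01  9.12e+01] [ 0.59 -0.07 -1.11] [ 0.072 -0.051  0.028] 0.009796145626053963
[257.9 194.9]
[ 58.6 190.7]
[ 82.4 179.9]
now [ 0.5384 -0.0761  0.1705] [-179.89   -0.2   176.06] t 7.4167 F [ 0.6 -1.4 -1. ] tq [ 0.119 -0.024 -0.044] w 0.0095 q7 91.2
shift [-0.0012  0.0059  0.0055] rot [-0.004 -0.007 -0.015]
```

View pics/c9.png

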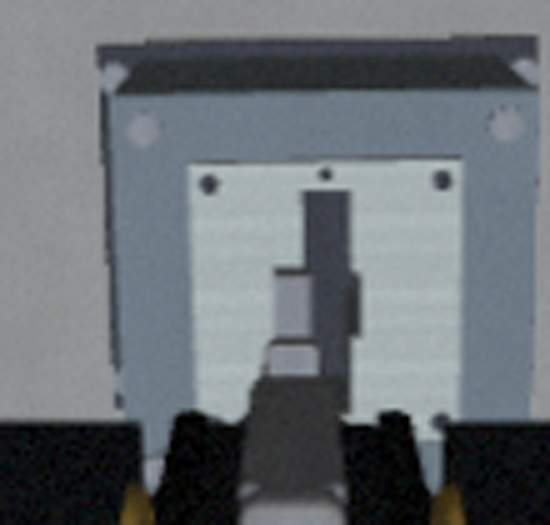

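```bash
python3 - <<'E'
from h import *
w=load("w6");T=w["Tt"]
px=lambda x,y:(195+(x+.5)/5-.5,135+(y+.5)/5-.5)
for x,y,z in [(304,190,.066),(350,190,.066),(350,400,.066),(360,273,.066),(360,335,.066),(190,163,.066),(463,158,.066),(463,400,.066),(195,400,.066),(115,95,.066),(538,92,.066),(528,400,.066),(125,400,.066)]: print((x,y),wray(w,T,*px(x,y),z).round(4))
def tp(p):
    u,v=wproj(w,T,(T@np.array([*p,1]))[:3]); return round((u-195+.5)*5-.5),round((v-135+.5)*5-.5)
print("bit top outer",tp((.018,.0025,.0474)),tp((.018,-.0025,.0474)),"bit low",tp((.018,.0025,.0524)),"ptr",tp((.018,.003,.0154)),tp((.018,-.003,.0154)),tp((.018,-.003,.0204)),"bow",tp((.015,.005,-.0246)),tp((.015,-.005,-.0246)))
E
```

```text
(304, 190) [ 0.5195 -0.0729  0.066 ]
(350, 190) [ 0.5201 -0.0648  0.066 ]
(350, 400) [ 0.5591 -0.0671  0.066 ]
(360, 273) [ 0.5353 -0.0639  0.066 ]
(360, 335) [ 0.5468 -0.0646  0.066 ]
(190, 163) [ 0.5133 -0.0926  0.066 ]
(463, 158) [ 0.5156 -0.0446  0.066 ]
(463, 400) [ 0.5606 -0.0463  0.066 ]
(195, 400) [ 0.5572 -0.0954  0.066 ]
(115, 95) [ 0.5003 -0.1047  0.066 ]
(538, 92) [ 0.5046 -0.0308  0.066 ]
(528, 400) [ 0.5615 -0.0342  0.066 ]
(125, 400) [ 0.5564 -0.1083  0.066 ]
bit top outer (311, 276) (275, 276) bit low (310, 267) ptr (318, 345) (267, 345) (268, 333) bow (347, 503) (239, 503)
```

```bash
python3 go.py .5408 -.0701 .14 176.7
```

```text
now [ 0.5384 -0.0761  0.1705] [-179.89   -0.2   176.06] t 7.4167 F [ 0.6 -1.4 -1. ] tq [ 0.119 -0.024 -0.044] w 0.0095 q7 91.2
shift [-0.0021  0.0062  0.0305] rot [-0.004 -0.007 -0.022]
```

Call:
{"fn": "servo_tool", "kwargs": {
  "moves": "-0.001 0.0031 0.012 -0.002 -0.004 -0.011 1;-0.001 0.0031 0.012 -0.002 -0.004 -0.011 1;0 0 0 0 0 0 1;0 0 0 0 0 0 1;0 0 0 0 0 0 1;0 0 0 0 0 0 1"
}}

```text
time_s: 7.92
tool_pos: [0.5419, -0.0729, 0.1482]
tool_rot: [-180.0, 0.2, 176.4]
force: [-0.4, 0.2, -1.1]
grip_width: 0.0095
```

```bash
python3 go.py .5408 -.0701 .14 176.7
```

```text
now [ 0.5419 -0.0729  0.1482] [-179.97    0.24  176.43] t 7.9167 F [-0.4  0.2 -1.1] tq [ 0.112 -0.056  0.036] w 0.0095 q7 91.2
shift [0.0013 0.0028 0.0082] rot [-0.001  0.008 -0.009]
```

Call:
{"fn": "servo_tool", "kwargs": {
  "moves": "0.0013 0.0028 0.008 0 0.008 -0.009 1;0 0 0 0 0 0 1;0 0 0 0 0 0 1;0 0 0 0 0 0 1"
}}

```text
time_s: 8.25
tool_pos: [0.5415, -0.0701, 0.1409]
tool_rot: [-180.0, 0.1, 176.7]
force: [-0.3, 0.2, -1.5]
grip_width: 0.0099
```

```bash
python3 go.py .5408 -.0701 .14 176.7; python3 snap.py w7;  python3 - <<'E'
from h import *
w=load("w7");crop(w,195,135,110,105,5,"pics/c10.png")
E
```

```text
now [ 0.5415 -0.0701  0.1409] [-1.7996e+02  1.2000e-01  1.7668e+02] t 8.25 F [-0.3  0.2 -1.5] tq [ 0.152 -0.     0.006] w 0.0099 q7 91.2
shift [0.0007 0.     0.0009] rot [-0.001  0.004 -0.001]
8.25 [ 0.5415 -0.0701  0.1409] [-1.7996e+02  1.2000e-01  1.7668e+02] [ 5.000e+00  9.500e+00 -5.000e-01  1.049e+02  1.000e-01  6.550e+01
  9.120e+01] [-0.25  0.18 -1.55] [ 0.152 -0.     0.006] 0.009878090709369803
[250.7 200.9]
[ 33.3 194. ]
[ 61.4 181.6]
```

View pics/c10.png

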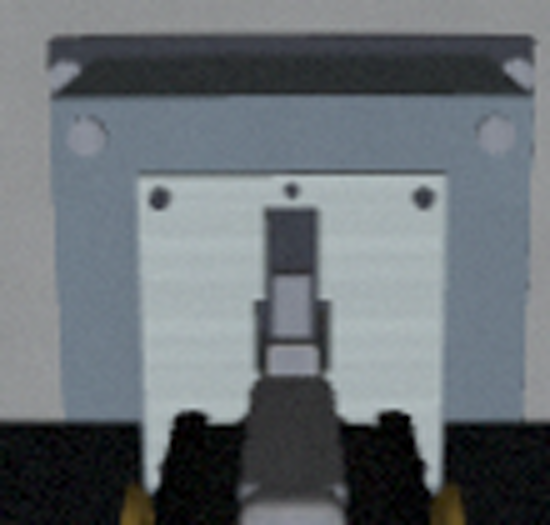

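```bash
python3 - <<'E'
from h import *
w=load("w7");T=w["Tt"]
px=lambda x,y:(195+(x+.5)/5-.5,135+(y+.5)/5-.5)
Ti=np.linalg.inv(T)
for x,y,z in [(265,208,.066),(317,208,.066),(256,301,.066),(329,301,.066),(256,372,.066),(329,372,.066),(138,176,.066),(447,174,.066),(50,97,.066),(533,93,.066)]:
    P=wray(w,T,*px(x,y),z); print((x,y),P.round(4),"tool",(Ti@np.array([*P,1]))[:2].round(4))
E
```

```text
(265, 208) [ 0.5197 -0.0732  0.066 ] tool [ 0.0217 -0.0043]
(317, 208) [ 0.5202 -0.0651  0.066 ] tool [0.0217 0.0038]
(256, 301) [ 0.5347 -0.0756  0.066 ] tool [ 0.0066 -0.0058]
(329, 301) [ 0.5353 -0.064   0.066 ] tool [0.0066 0.0058]
(256, 372) [ 0.5466 -0.0764  0.066 ] tool [-0.0053 -0.0059]
(329, 372) [ 0.5472 -0.0646  0.066 ] tool [-0.0052  0.0059]
(138, 176) [ 0.5134 -0.0927  0.066 ] tool [ 0.0269 -0.0241]
(447, 174) [ 0.5158 -0.0446  0.066 ] tool [0.0272 0.0241]
(50, 97) [ 0.5001 -0.1055  0.066 ] tool [ 0.0395 -0.0376]
(533, 93) [ 0.5037 -0.0307  0.066 ] tool [0.0402 0.0373]
```

Call:
{"fn": "servo_tool", "kwargs": {
  "moves": "0.0007 0 0.006 0 0.002 0 1;0 0 0.006 0 0 0 1;0 0 0.004 0 0 0 1;0 0 0 0 0 0 1;0 0 0 0 0 0 1"
}}

```text
time_s: 8.72
tool_pos: [0.5408, -0.0702, 0.1233]
tool_rot: [-180.0, 0.1, 176.7]
force: [0.3, 0.1, -0.6]
grip_width: 0.0098
```

```bash
python3 go.py .5409 -.0701 .0864 176.7
```

```text
now [ 0.5408 -0.0702  0.1233] [-1.7995e+02  7.0000e-02  1.7668e+02] t 8.7167 F [ 0.3  0.1 -0.6] tq [ 0.108 -0.007  0.018] w 0.0098 q7 91.1
shift [-0.      0.0002  0.0369] rot [-0.002  0.002 -0.001]
```

Call:
{"fn": "servo_tool", "kwargs": {
  "moves": "0 0 0.004 0 0 0 1;0 0 0.004 0 0 0 1;0 0 0.004 0 0 0 1;0 0 0.004 0 0 0 1;0 0 0 0 0 0 1;0 0 0 0 0 0 1"
}}

```text
time_s: 9.22
tool_pos: [0.5407, -0.0703, 0.1052]
tool_rot: [-179.9, 0.0, 176.7]
force: [-0.3, -0.2, -1.3]
grip_width: 0.0099
```

```bash
python3 go.py .5409 -.0701 .0864 176.7
```

```text
now [ 0.5407 -0.0703  0.1052] [-1.7995e+02  4.0000e-02  1.7667e+02] t 9.2167 F [-0.3 -0.2 -1.3] tq [ 0.122 -0.056  0.04 ] w 0.0099 q7 91.1
shift [-0.0002  0.0002  0.0188] rot [-0.002  0.001 -0.001]
```

Call:
{"fn": "servo_tool", "kwargs": {
  "moves": "0 0 0.004 0 0 0 1;0 0 0.004 0 0 0 1;0 0 0.004 0 0 0 1;0 0 0 0 0 0 1;0 0 0 0 0 0 1"
}}

```text
time_s: 9.63
tool_pos: [0.5409, -0.0704, 0.0921]
tool_rot: [-179.9, 0.1, 176.7]
force: [0.3, -1.0, -0.2]
grip_width: 0.0094
```

```bash
python3 go.py .5409 -.0701 .0864 176.7
```

```text
now [ 0.5409 -0.0704  0.0921] [-1.7995e+02  6.0000e-02  1.7667e+02] t 9.6333 F [ 0.3 -1.  -0.2] tq [ 0.101 -0.025  0.007] w 0.0094 q7 91.1
shift [0.     0.0003 0.0057] rot [-0.002  0.002 -0.001]
```

Call:
{"fn": "servo_tool", "kwargs": {
  "moves": "0 0 0.0025 0 0 0 1;0 0 0.0015 0 0 0 1;0 0 0 0 0 0 1;0 0 0 0 0 0 1"
}}

```text
time_s: 9.97
tool_pos: [0.541, -0.0703, 0.0877]
tool_rot: [-179.9, 0.1, 176.7]
force: [-0.2, 0.7, -1.3]
grip_width: 0.0099
```

```bash
python3 go.py .5409 -.0701 .0864 176.7
```

```text
now [ 0.541  -0.0703  0.0877] [-1.7995e+02  7.0000e-02  1.7668e+02] t 9.9667 F [-0.2  0.7 -1.3] tq [ 0.08  -0.068  0.016] w 0.0099 q7 91.1
shift [0.0001 0.0002 0.0013] rot [-0.002  0.003 -0.001]
```

Call:
{"fn": "servo_tool", "kwargs": {
  "moves": "0 0 0.001 0 0 0 1;0 0 0.0007 0 0 0 1;0 0 0 0 0 0 1;0 0 0 0 0 0 1"
}}

```text
time_s: 10.3
tool_pos: [0.5413, -0.0704, 0.0864]
tool_rot: [-179.9, 0.1, 176.7]
force: [0.5, 0.8, -1.2]
grip_width: 0.0098
```

```bash
python3 go.py .5409 -.0701 .0864 176.7; cat > ob.py <<'E'
from cell import env
import cv2
o=env.get_obs(); print("F",o["force"].round(2),"tq",o["wrist_torque"].round(3),o["tool_pos"].round(4),o["tool_rot"].round(2),"q7",o["qpos"][6].round(2),"t",round(o["time_s"],2),"eff",o["effort"].round(2))
E
python3 ob.py
```

```text
now [ 0.5413 -0.0704  0.0864] [-1.7995e+02  1.2000e-01  1.7667e+02] t 10.3 F [ 0.5  0.8 -1.2] tq [ 0.2   -0.018  0.011] w 0.0098 q7 91.1
shift [ 0.0005  0.0002 -0.    ] rot [-0.002  0.004 -0.001]
F [ 0.49  0.82 -1.2 ] tq [ 0.2   -0.018  0.011] [ 0.5413 -0.0704  0.0864] [-1.7995e+02  1.2000e-01  1.7667e+02] q7 91.12 t 10.3 eff [  0.   -40.37   0.17 -27.79   0.05   0.07   0.  ]
```

Call:
{"fn": "servo_tool", "kwargs": {
  "moves": "0.0003 0 0.0007 0 0.003 0 1;0 0 0.0005 0 0 0 1;0 0 0 0 0 0 1"
}}

```text
time_s: 10.55
tool_pos: [0.5415, -0.0704, 0.0864]
tool_rot: [-179.9, 0.1, 176.7]
force: [0.6, -0.7, -0.8]
grip_width: 0.0096
```

```bash
python3 ob.py
```

```text
F [ 0.55 -0.72 -0.81] tq [ 0.162 -0.048 -0.026] [ 0.5415 -0.0704  0.0864] [-1.7995e+02  9.0000e-02  1.7667e+02] q7 91.11 t 10.55 eff [  0.   -40.54   0.18 -27.87   0.05   0.13  -0.  ]
```

Call:
{"fn": "servo_tool", "kwargs": {
  "moves": "0.0005 0 -0.0003 0 0 0.06 1;0 0 0 0 0 0.08 1;0 0 0 0 0 0.08 1;0 0 0 0 0 0.08 1;0 0 0 0 0 0.06 1;0 0 0 0 0 0 1;0 0 0 0 0 0 1"
}}

```text
time_s: 11.13
tool_pos: [0.5413, -0.0705, 0.0863]
tool_rot: [-180.0, 0.2, 165.9]
force: [-1.1, -0.2, 1.8]
grip_width: 0.0099
```

```bash
cat > tq.py <<'E'
from cell import env
import numpy as np
A=[];F=[]
for i in range(4):
    o=env.get_obs(); A.append(o["wrist_torque"]);F.append(o["force"])
    if i<3: env.read_camera("side")
A=np.array(A)
yaw=o["tool_rot"][2]%360
print("tz",A[:,2].round(3),"mean",A[:,2].mean().round(3),"F",np.mean(F,0).round(2),"turn rad",round(np.radians(176.68-yaw),4),o["tool_pos"].round(4),o["tool_rot"].round(2),"q7",o["qpos"][6].round(2),"w",round(o["grip_width"],4),"t",round(o["time_s"],2),"eff7",round(o["effort"][6],4))
E
python3 tq.py
```

```text
tz [ 0.036 -0.001 -0.021 -0.041] mean -0.006 F [-0.58 -0.04  1.33] turn rad 0.1881 [ 0.5413 -0.0705  0.0863] [-1.7997e+02  1.6000e-01  1.6590e+02] q7 80.6 w 0.0097 t 11.28 eff7 0.0031
```

Call:
{"fn": "servo_tool", "kwargs": {
  "moves": "0.0003 0 0 0 0 0.05 1;0 0 0 0 0 0.05 1;0 0 0 0 0 0.05 1;0 0 0 0 0 0 1;0 0 0 0 0 0 1"
}}

```text
time_s: 11.7
tool_pos: [0.5412, -0.0705, 0.0863]
tool_rot: [-180.0, 0.2, 161.2]
force: [0.8, 0.2, 0.7]
grip_width: 0.0096
```

```bash
python3 tq.py
```

```text
tz [-0.038 -0.018 -0.015  0.012] mean -0.015 F [-0.13 -0.23  0.77] turn rad 0.2699 [ 0.5412 -0.0705  0.0863] [-179.99    0.19  161.22] q7 76.03 w 0.0094 t 11.85 eff7 -0.0056
```

Call:
{"fn": "servo_tool", "kwargs": {
  "moves": "0.0003 0 0 0 0 0.05 1;0 0 0 0 0 0.05 1;0 0 0 0 0 0.05 1;0 0 0 0 0 0 1;0 0 0 0 0 0 1"
}}

```text
time_s: 12.27
tool_pos: [0.5411, -0.0705, 0.0863]
tool_rot: [180.0, 0.2, 156.5]
force: [-1.1, 0.2, 1.4]
grip_width: 0.0095
```

```bash
python3 tq.py
```

```text
tz [-0.018  0.028 -0.021 -0.005] mean -0.004 F [-0.65  0.01  0.87] turn rad 0.3517 [ 0.5411 -0.0705  0.0863] [179.98   0.22 156.53] q7 71.44 w 0.0094 t 12.42 eff7 -0.0042
```

Call:
{"fn": "servo_tool", "kwargs": {
  "moves": "0.0001 0 0 0 0 0.05 1;0 0 0 0 0 0.05 1;0 0 0 0 0 0.05 1;0 0 0 0 0 0 1;0 0 0 0 0 0 1"
}}

```text
time_s: 12.83
tool_pos: [0.5411, -0.0705, 0.0863]
tool_rot: [180.0, 0.2, 151.8]
force: [0.4, -0.0, 0.6]
grip_width: 0.0098
```

```bash
python3 tq.py
```

```text
tz [-0.043  0.027  0.012 -0.038] mean -0.011 F [-0.14 -0.09  0.58] turn rad 0.4335 [ 0.5411 -0.0706  0.0863] [179.96   0.23 151.84] q7 66.87 w 0.0095 t 12.98 eff7 -0.004
```

Call:
{"fn": "servo_tool", "kwargs": {
  "moves": "0 0.0001 0 0 0 0.05 1;0 0 0 0 0 0.05 1;0 0 0 0 0 0.05 1;0 0 0 0 0 0 1;0 0 0 0 0 0 1"
}}

```text
time_s: 13.4
tool_pos: [0.5411, -0.0705, 0.0863]
tool_rot: [179.9, 0.2, 147.1]
force: [-0.6, -0.8, 0.9]
grip_width: 0.0091
```

```bash
python3 tq.py
```

```text
tz [ 0.025  0.042  0.001 -0.011] mean 0.014 F [-0.47 -0.42  0.51] turn rad 0.5153 [ 0.5411 -0.0705  0.0863] [179.94   0.23 147.16] q7 62.29 w 0.0096 t 13.55 eff7 -0.0041
```

Call:
{"fn": "servo_tool", "kwargs": {
  "moves": "0 0.0001 0 0 0 0.05 1;0 0 0 0 0 0.05 1;0 0 0 0 0 0.05 1;0 0 0 0 0 0 1;0 0 0 0 0 0 1"
}}

```text
time_s: 13.97
tool_pos: [0.5412, -0.0705, 0.0863]
tool_rot: [179.9, 0.2, 142.5]
force: [0.2, 0.2, 0.8]
grip_width: 0.0099
```

```bash
python3 tq.py
```

```text
tz [-0.013  0.014  0.05  -0.01 ] mean 0.01 F [0.19 0.02 0.86] turn rad 0.597 [ 0.5412 -0.0705  0.0863] [179.92   0.23 142.47] q7 57.71 w 0.0097 t 14.12 eff7 -0.0064
```

Call:
{"fn": "servo_tool", "kwargs": {
  "moves": "0 0.0001 0 0 0 0.05 1;0 0 0 0 0 0.05 1;0 0 0 0 0 0.05 1;0 0 0 0 0 0 1;0 0 0 0 0 0 1"
}}

```text
time_s: 14.53
tool_pos: [0.5413, -0.0704, 0.0863]
tool_rot: [179.9, 0.2, 137.8]
force: [-1.0, -0.1, 0.6]
grip_width: 0.0098
```

```bash
python3 tq.py
```

```text
tz [0.046 0.108 0.005 0.105] mean 0.066 F [-0.77 -0.15  0.82] turn rad 0.6782 [ 0.5413 -0.0704  0.0863] [179.9    0.22 137.82] q7 53.14 w 0.0099 t 14.68 eff7 -0.0575
```

Call:
{"fn": "servo_tool", "kwargs": {
  "moves": "0.0002 0 0 0 0 0.05 1;0 0 0 0 0 0.03 1;0 0 0 0 0 0 1;0 0 0 0 0 0 1"
}}

```text
time_s: 15.02
tool_pos: [0.5413, -0.0704, 0.0863]
tool_rot: [179.9, 0.2, 135.3]
force: [-0.5, 0.1, 1.2]
grip_width: 0.0096
```

```bash
python3 tq.py; python3 tq.py
```

```text
tz [0.124 0.118 0.141 0.068] mean 0.113 F [-0.56 -0.33  1.04] turn rad 0.7218 [ 0.5413 -0.0704  0.0863] [179.89   0.25 135.33] q7 50.69 w 0.0094 t 15.17 eff7 -0.1063
tz [0.068 0.138 0.14  0.047] mean 0.098 F [-0.38 -0.16  1.04] turn rad 0.7219 [ 0.5413 -0.0705  0.0863] [179.89   0.24 135.32] q7 50.69 w 0.0096 t 15.32 eff7 -0.1024
```

Call:
{"fn": "servo_tool", "kwargs": {
  "moves": "0.0002 0 0 0 0 0.04 1;0 0 0 0 0 0 1;0 0 0 0 0 0 1"
}}

```text
time_s: 15.57
tool_pos: [0.5412, -0.0704, 0.0863]
tool_rot: [179.9, 0.3, 134.1]
force: [0.1, -0.3, 1.5]
grip_width: 0.0098
```

```bash
python3 tq.py; python3 tq.py
```

```text
tz [0.105 0.148 0.086 0.145] mean 0.121 F [-0.26 -0.4   0.8 ] turn rad 0.7437 [ 0.5412 -0.0704  0.0863] [179.88   0.26 134.07] q7 49.45 w 0.0095 t 15.72 eff7 -0.1269
tz [0.145 0.141 0.139 0.13 ] mean 0.139 F [ 0.45 -0.51  0.16] turn rad 0.7437 [ 0.5412 -0.0704  0.0863] [179.88   0.26 134.07] q7 49.45 w 0.0097 t 15.87 eff7 -0.1225
```

Call:
{"fn": "servo_tool", "kwargs": {
  "moves": "0 0 0 0 0 -0.06 1;0 0 0 0 0 -0.1 1;0 0 0 0 0 -0.1 1;0 0 0 0 0 -0.1 1;0 0 0 0 0 -0.1 1;0 0 0 0 0 -0.1 1;0 0 0 0 0 -0.1 1;0 0 0 0 0 -0.1 1;0 0 0 0 0 -0.1 1;0 0 0 0 0 -0.1 1;0 0 0 0 0 -0.1 1;0 0 0 0 0 -0.1 1;0 0 0 0 0 -0.1 1;0 0 0 0 0 -0.05 1;0 0 0 0 0 0 1;0 0 0 0 0 0 1"
}}

```text
time_s: 17.2
tool_pos: [0.5421, -0.0692, 0.0864]
tool_rot: [179.9, 0.4, 173.1]
force: [0.5, 1.1, -0.4]
grip_width: 0.01
```

```bash
python3 tq.py; python3 go.py .5409 -.0701 .0864 176.7
```

```text
tz [-0.005 -0.006 -0.051  0.022] mean -0.01 F [-0.16  0.03  0.33] turn rad 0.0616 [ 0.5421 -0.0692  0.0863] [179.86   0.36 173.15] q7 87.76 w 0.0098 t 17.35 eff7 -0.0056
now [ 0.5421 -0.0692  0.0863] [179.86   0.36 173.15] t 17.35 F [-0.9  0.2  1. ] tq [ 0.032 -0.017  0.022] w 0.0098 q7 87.8
shift [ 0.001  -0.001  -0.0001] rot [ 0.004  0.013 -0.124]
```

Call:
{"fn": "servo_tool", "kwargs": {
  "moves": "0.0005 -0.0005 -0.0003 0.002 0.006 -0.04 1;0.0005 -0.0005 0 0.002 0.006 -0.04 1;0 0 0 0 0 -0.03 1;0 0 0 0 0 0 1;0 0 0 0 0 0 1"
}}

```text
time_s: 17.77
tool_pos: [0.5406, -0.0698, 0.0863]
tool_rot: [180.0, -0.1, 176.6]
force: [-0.6, 1.0, -0.3]
grip_width: 0.0097
```

```bash
python3 tq.py; python3 go.py .5409 -.0701 .0864 176.7
```

```text
tz [-0.003  0.088 -0.     0.006] mean 0.023 F [-0.28 -0.6   0.14] turn rad 0.0016 [ 0.5406 -0.0698  0.0863] [ 1.7998e+02 -5.0000e-02  1.7659e+02] q7 91.07 w 0.0092 t 17.92 eff7 0.0031
now [ 0.5406 -0.0698  0.0863] [ 1.7998e+02 -5.0000e-02  1.7659e+02] t 17.9167 F [-0.6 -1.9 -0.7] tq [ 0.061 -0.019  0.006] w 0.0092 q7 91.1
shift [-0.0003 -0.0003 -0.0001] rot [ 0.001 -0.002 -0.004]
```

Call:
{"fn": "servo_tool", "kwargs": {
  "moves": "-0.0003 -0.0003 0 0 0 -0.004 1;0 0 0 0 0 0 1;0 0 -0.003 0 0 0 1;0 0 -0.003 0 0 0 1;0 0 -0.003 0 0 0 1;0 0 0 0 0 0 1"
}}

```text
time_s: 18.42
tool_pos: [0.5402, -0.0699, 0.0955]
tool_rot: [180.0, -0.2, 176.7]
force: [0.2, -0.4, -0.7]
grip_width: 0.0093
```

```bash
python3 go.py .5409 -.0701 .14 176.7
```

```text
now [ 0.5402 -0.0699  0.0955] [ 1.7997e+02 -1.5000e-01  1.7672e+02] t 18.4167 F [ 0.2 -0.4 -0.7] tq [ 0.113 -0.084  0.   ] w 0.0093 q7 91.2
shift [-0.0006 -0.0001 -0.0445] rot [ 0.001 -0.005  0.001]
```

Call:
{"fn": "servo_tool", "kwargs": {
  "moves": "-0.0005 0 -0.004 0 -0.003 0 1;0 0 -0.004 0 0 0 1;0 0 -0.004 0 0 0 1;-0.0003 0 -0.004 0 0 0 1;0 0 -0.004 0 0 0 1;0 0 0 0 0 0 1"
}}

```text
time_s: 18.92
tool_pos: [0.5413, -0.07, 0.1181]
tool_rot: [180.0, -0.0, 176.7]
force: [-0.2, -0.3, -0.9]
grip_width: 0.0099
```

```bash
python3 go.py .5409 -.0701 .14 176.7
```

```text
now [ 0.5413 -0.07    0.1181] [ 1.7997e+02 -1.0000e-02  1.7671e+02] t 18.9167 F [-0.2 -0.3 -0.9] tq [ 0.128 -0.088  0.024] w 0.0099 q7 91.2
shift [ 0.0004 -0.0001 -0.0219] rot [ 0.001 -0.     0.   ]
```

Now fully out and up, then over to the stand.

Call:
{"fn": "servo_tool", "kwargs": {
  "moves": "0 0 -0.01 0 0 0 1;0 0 -0.015 0 0 0 1;0 0 -0.02 0 0 0 1;0 0 -0.015 0 0 0 1;0 0 0 0 0 0 1;0 0 0 0 0 0 1"
}}

```text
time_s: 19.42
tool_pos: [0.5407, -0.0701, 0.1826]
tool_rot: [180.0, -0.1, 176.7]
force: [-1.1, -0.4, -1.4]
grip_width: 0.0096
```

```bash
python3 go.py .5169 -.2486 .165 -179.82
```

```text
now [ 0.5407 -0.0701  0.1826] [ 1.7997e+02 -7.0000e-02  1.7671e+02] t 19.4167 F [-1.1 -0.4 -1.4] tq [ 0.099 -0.052  0.014] w 0.0096 q7 91.3
shift [ 0.0135 -0.1796  0.0175] rot [ 0.001 -0.002 -0.121]
```

Call:
{"fn": "servo_tool", "kwargs": {
  "moves": "0.0025 -0.033 0 0 0 -0.03 1;0.0025 -0.033 0 0 0 -0.03 1;0.0035 -0.033 0 0 0 -0.03 1;0.004 -0.033 0 0 0 -0.03 1;0.004 -0.033 0 0 0 0 1;0.003 -0.014 0 0 0 0 1;0 0 0 0 0 0 1;0 0 0 0 0 0 1;0 0 0 0 0 0 1"
}}

```text
time_s: 20.17
tool_pos: [0.514, -0.251, 0.1749]
tool_rot: [179.7, -0.5, -179.3]
force: [-0.1, 0.3, -0.4]
grip_width: 0.0097
```

```bash
python3 go.py .5169 -.2486 .145 -179.82
```

```text
now [ 0.514  -0.251   0.1749] [ 179.7    -0.52 -179.28] t 20.1667 F [-0.1  0.3 -0.4] tq [ 0.096 -0.032 -0.055] w 0.0097 q7 115.4
shift [-0.0032  0.0022  0.0299] rot [ 0.01  -0.018  0.019]
```

Call:
{"fn": "servo_tool", "kwargs": {
  "moves": "-0.003 0.002 0.015 0.01 -0.015 0.018 1;0 0 0.012 0 0 0 1;0 0 0 0 0 0 1;0 0 0 0 0 0 1;0 0 0 0 0 0 1"
}}

```text
time_s: 20.58
tool_pos: [0.5188, -0.2402, 0.1458]
tool_rot: [179.8, -0.1, -179.2]
force: [0.9, -0.5, -0.9]
grip_width: 0.0093
```

```bash
python3 go.py .5169 -.2486 .145 -179.82
```

```text
now [ 0.5188 -0.2402  0.1458] [ 1.7975e+02 -1.5000e-01 -1.7916e+02] t 20.5833 F [ 0.9 -0.5 -0.9] tq [ 0.107 -0.04   0.014] w 0.0093 q7 114.5
shift [ 0.002  -0.0083  0.0008] rot [ 0.009 -0.005  0.023]
```

Call:
{"fn": "servo_tool", "kwargs": {
  "moves": "0.001 -0.004 0 0.009 -0.003 0.02 1;0.001 -0.004 0 0 0 0 1;0 0 0 0 0 0 1;0 0 0 0 0 0 1;0 0 0 0 0 0 1"
}}

```text
time_s: 21.0
tool_pos: [0.518, -0.2489, 0.1479]
tool_rot: [-179.9, 0.1, -179.7]
force: [-0.5, 0.4, -0.6]
grip_width: 0.0097
```

```bash
python3 go.py .5169 -.2486 .13 -179.82
```

```text
now [ 0.518  -0.2489  0.1479] [-1.7990e+02  1.0000e-01 -1.7971e+02] t 21.0 F [-0.5  0.4 -0.6] tq [ 0.148 -0.008 -0.041] w 0.0097 q7 114.6
shift [0.0011 0.0004 0.0179] rot [-0.004  0.004  0.004]
```

Call:
{"fn": "servo_tool", "kwargs": {
  "moves": "0.001 0.0003 0.009 -0.003 0.003 0.003 1;0 0 0.006 0 0 0 1;0 0 0 0 0 0 1;0 0 0 0 0 0 1;0 0 0 0 0 0 1"
}}

```text
time_s: 21.42
tool_pos: [0.5166, -0.2489, 0.1311]
tool_rot: [180.0, -0.0, -179.9]
force: [-0.4, 0.0, 0.1]
grip_width: 0.0097
```

```bash
python3 go.py .5169 -.2486 .0764 -179.82; python3 snap.py w8;  python3 - <<'E'
from h import *
w=load("w8");crop(w,195,135,110,105,5,"pics/c11.png")
E
```

```text
now [ 0.5166 -0.2489  0.1311] [ 179.99   -0.   -179.85] t 21.4167 F [-0.4  0.   0.1] tq [ 0.115 -0.019  0.012] w 0.0097 q7 114.7
shift [-0.0003  0.0003  0.0547] rot [ 0.    -0.    -0.001]
21.4167 [ 0.5166 -0.2489  0.1311] [ 179.99   -0.   -179.85] [ 16.9  13.2   7.1 101.9  -1.8  65.1 114.7] [-0.37  0.04  0.13] [ 0.115 -0.019  0.012] 0.00972987749976706
[444.1 228.9]
[248.3 220.2]
[249.1 200.8]
```

View pics/c11.png

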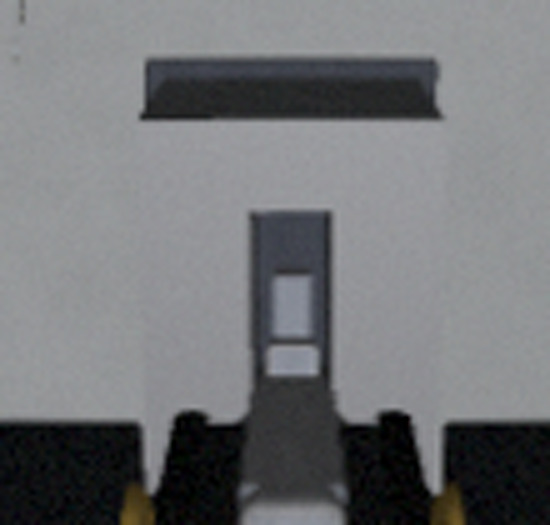

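Call:
{"fn": "servo_tool", "kwargs": {
  "moves": "-0.0003 0.0003 0.006 0 0 0 1;0 0 0.006 0 0 0 1;0 0 0.006 0 0 0 1;0 0 0.004 0 0 0 1;0 0 0 0 0 0 1;0 0 0 0 0 0 1"
}}

```text
time_s: 21.97
tool_pos: [0.517, -0.2483, 0.1066]
tool_rot: [180.0, -0.0, -179.8]
force: [0.5, -0.1, -1.3]
grip_width: 0.0096
```

```bash
python3 go.py .5169 -.2486 .0764 -179.82
```

```text
now [ 0.517  -0.2483  0.1066] [ 1.7999e+02 -1.0000e-02 -1.7983e+02] t 21.9667 F [ 0.5 -0.1 -1.3] tq [ 0.125 -0.028  0.017] w 0.0096 q7 114.8
shift [ 0.0001 -0.0003  0.0302] rot [ 0. -0. -0.]
```

Call:
{"fn": "servo_tool", "kwargs": {
  "moves": "0 -0.0003 0.006 0 0 0 1;0 0 0.006 0 0 0 1;0 0 0.006 0 0 0 1;0 0 0.006 0 0 0 1;0 0 0 0 0 0 1;0 0 0 0 0 0 1"
}}

```text
time_s: 22.47
tool_pos: [0.517, -0.2487, 0.0799]
tool_rot: [180.0, -0.0, -179.8]
force: [-1.8, 0.3, -1.0]
grip_width: 0.0095
```

```bash
python3 go.py .5169 -.2486 .0764 -179.82
```

```text
now [ 0.517  -0.2487  0.0799] [ 1.7999e+02 -2.0000e-02 -1.7983e+02] t 22.4667 F [-1.8  0.3 -1. ] tq [ 0.111  0.006 -0.008] w 0.0095 q7 115.0
shift [0.0001 0.0001 0.0035] rot [ 0.    -0.001 -0.001]
```

Call:
{"fn": "servo_tool", "kwargs": {
  "moves": "0 0 0.002 0 0 0 1;0 0 0.0017 0 0 0 1;0 0 0 0 0 0 1;0 0 0.0005 0 0 0 1;0 0 0 0 0 0 1"
}}

```text
time_s: 22.88
tool_pos: [0.5176, -0.249, 0.0765]
tool_rot: [-180.0, 0.1, -179.8]
force: [-0.4, 0.0, -1.7]
grip_width: 0.0097
```

```bash
python3 go.py .5169 -.2486 .0764 -179.82
```

```text
now [ 0.5176 -0.249   0.0765] [-1.7999e+02  6.0000e-02 -1.7983e+02] t 22.8833 F [-0.4  0.  -1.7] tq [ 0.08  -0.047 -0.022] w 0.0097 q7 115.0
shift [0.0007 0.0004 0.0001] rot [-0.     0.002 -0.   ]
```

Call:
{"fn": "servo_tool", "kwargs": {
  "moves": "0.0006 0.0003 0.0004 0 0.002 0 1;0 0 0.0003 0 0 0 1;0 0 0 0 0 0 1"
}}

```text
time_s: 23.13
tool_pos: [0.5174, -0.2489, 0.0764]
tool_rot: [-180.0, 0.1, -179.8]
force: [-0.1, 0.1, -1.2]
grip_width: 0.0097
```

```bash
python3 go.py .5169 -.2486 .0764 -179.82
```

```text
now [ 0.5174 -0.2489  0.0764] [-1.7995e+02  7.0000e-02 -1.7984e+02] t 23.1333 F [-0.1  0.1 -1.2] tq [ 0.153 -0.026  0.061] w 0.0097 q7 115.0
shift [ 0.0005  0.0003 -0.    ] rot [-0.002  0.002 -0.001]
```

Call:
{"fn": "servo_tool", "kwargs": {
  "moves": "0 0 0 0 0 0 1;0 0 0 0 0 0 1;0 0 0 0 0 0 0.7;0 0 0 0 0 0 0.7;0 0 0 0 0 0 0.6;0 0 0 0 0 0 0.4;0 0 0 0 0 0 0.2;0 0 0 0 0 0 0;0 0 0 0 0 0 -0.2;0 0 0 0 0 0 -0.2",
  "squeeze": 5
}}

```text
time_s: 23.97
tool_pos: [0.5177, -0.249, 0.0763]
tool_rot: [-179.9, 0.1, -179.8]
force: [-0.4, 0.3, -0.5]
grip_width: 0.043
```

```bash
python3 go.py .5169 -.2486 .0764 -179.82; python3 snap.py w9; python3 - <<'E'
from h import *
w=load("w9");crop(w,195,135,110,115,5,"pics/c12.png")
E
```

```text
now [ 0.5177 -0.249   0.0763] [-1.7994e+02  1.1000e-01 -1.7983e+02] t 23.9667 F [-0.4  0.3 -0.5] tq [ 0.111 -0.025  0.015] w 0.043 q7 115.0
shift [ 0.0008  0.0004 -0.0001] rot [-0.002  0.004 -0.   ]
23.9667 [ 0.5177 -0.249   0.0763] [-1.7994e+02  1.1000e-01 -1.7983e+02] [ 17.1  16.5   6.9 104.7  -2.3  58.8 115. ] [-0.41  0.35 -0.46] [ 0.111 -0.025  0.015] 0.04297194814774734
[480.1 252.9]
[246.8 257.7]
[248.2 224.6]
```

View pics/c12.png

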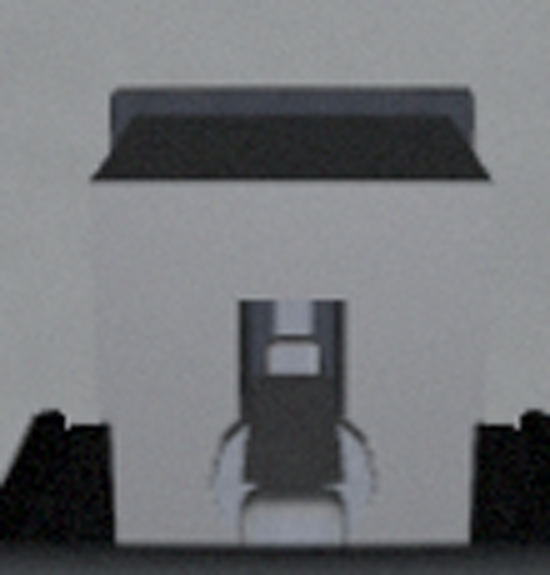

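Call:
{"fn": "servo_tool", "kwargs": {
  "moves": "0 0 -0.006 0 0 0 -0.4;0 0 -0.012 0 0 0 -0.4;0 0 -0.02 0 0 0 -0.4;0 0 -0.025 0 0 0 -0.4;0 0 -0.03 0 0 0 -0.4;0.01 0 -0.03 0 0 0 -0.4;0.01 0 -0.02 0 0 0 -0.4;0 0 0 0 0 0 -0.4;0 0 0 0 0 0 -0.4"
}}

```text
time_s: 24.77
tool_pos: [0.4966, -0.2487, 0.2328]
tool_rot: [-179.9, 0.2, -179.8]
force: [0.5, 0.2, -0.4]
grip_width: 0.0604
```

```bash
python3 snap.py w10; python3 - <<'E'
from cell import env
from h import *
c=env.read_camera("side"); crop(c,190,210,160,120,5,"pics/c13.png")
w=load("w10");crop(w,190,100,130,130,4,"pics/c14.png")
E
```

```text
24.7667 [ 0.4966 -0.2487  0.2328] [-179.88    0.25 -179.82] [ 16.9   6.6   7.5  97.4  -0.9  75.8 114.8] [ 0.47  0.24 -0.41] [ 0.072 -0.076  0.025] 0.060439292231144304
[396.3 213.3]
[250.  202.6]
[250.4 191.1]
```

View pics/c13.png

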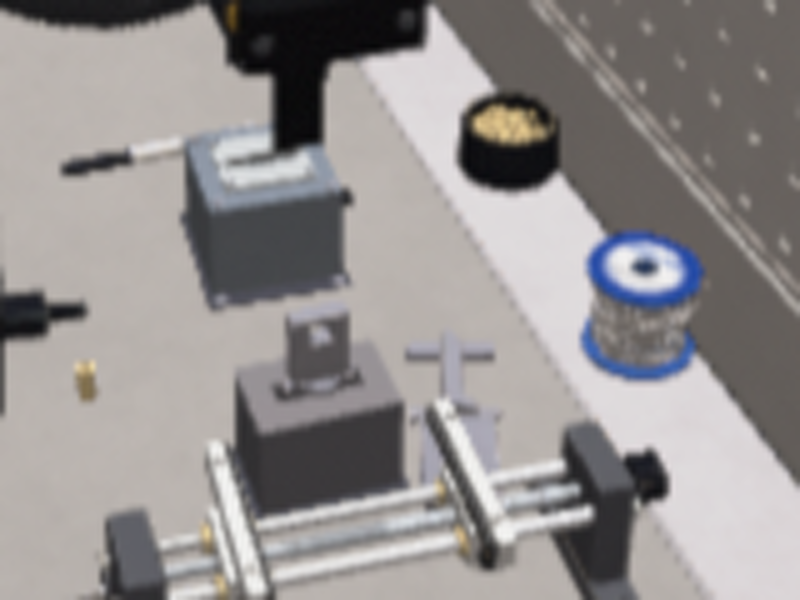

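View pics/c14.png

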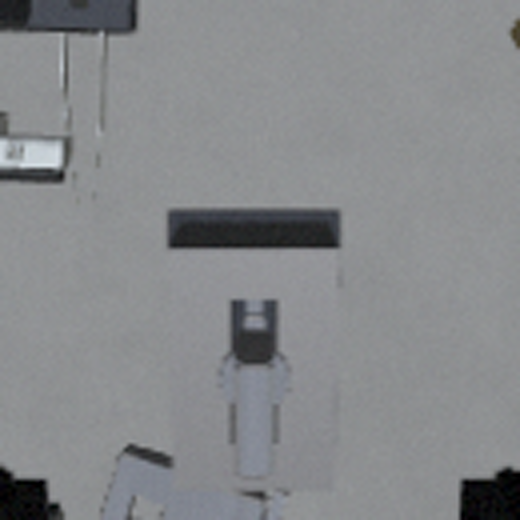

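Key upright and seated exactly as at the start; bystanders unmoved. Handing in.

```bash
python3 -c "
from cell import env
print(env.get_obs()['joint_velocities'].round(2)); print(env.sign_off())"
```

```text
[-0.18  1.63 -0.26  1.43 -0.1  -0.22  0.13]
the job is handed in; nothing more can be done
None
```

The key is back in its stand, and the job was handed in at about 25 s of the 72 s allowed.

**What I did:**
- I took the smaller key from the stand and pushed it fully into the lock. The tool height stopped changing exactly where the collar should sit on the plate.
- I turned it clockwise to 0.744 rad. The bits met the stop at about 0.64 rad, and I held at about 0.125 N m, which is roughly 0.09 rad on the stop (firm, not forced).
- I then turned it home, drew it out and put it back.

**Last checks:**
- The key stands upright in the middle of the slot with its collar on the top, and the grip was released at the same height as it was taken (0.0764 m).
- In the last side picture, the tip cleaner, spool and spacer, and the part of the marker in view, are where they were. I only glimpsed the tweezers in the wrist picture and did not compare their position.
- Forces at every reading were under about 2 N.

**One disagreement:** the larger look-alike key was standing free on the bench in the first picture, and was lying beside the stand 2 s later. The tool had stayed above 0.22 m with no force felt, so it seems to have toppled by itself. I left it there.

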